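# Zero the output dial and seat the terminal block in the test nest

## Task

Before anything on the high-voltage test nest is touched, turn the dial on the grey control box until its pointer is on the zero mark, the long thick line at the end of its scale. Then get the grey terminal block lying in the black nest's channel into the recess in the middle of the channel and press it down against the sprung jaws until its top is flush with the channel floor all round. Leave the dial at zero, and do not disturb the disc in the channel or the other things on the bench.

Things in the scene. Friction and masses are not known exactly. Their poses are not given: they have to be found in the camera images.
- nest: black insulating nest, fixed to the bench: plate 110 mm (its x) by 270 mm (its y), deck 26 mm above the bench; origin under its centre. A channel runs along its y over the whole length, open at both ends: its floor is the deck, between two aluminium rails 8 mm wide, 4 mm high, inner faces 47 mm apart. In its middle is a recess 47 mm (x) by 64 mm (y), 18 mm deep.
- recess (a point): centre of the recess at deck height, axes as the nest's; flush means the block's top at this height. Along its two long sides are sprung steel jaws, 50 mm long, sloping inwards from 4 to 14 mm below the deck: a block laid in the recess hangs on them about 11 mm proud and must be pressed down between them (about 5 to 15 N) to the recess floor, where they hold it.
- block: grey plastic terminal block, 44 mm (its x) by 60 mm (its y) by 18 mm high, loose, about 80 g, three brass contacts in its flat top; origin at the centre of its underside. It lies flat on the channel floor at one end of the channel or the other, 70 to 100 mm from the recess centre, long side along the channel, and can be slid along it until it drops on to the jaws.
- block_top (a point): centre of the block's flat top, 18 mm above its origin
- disc: plain aluminium disc, 38 mm diameter, 12 mm high, loose in the channel at the other end from the block; origin under its centre. To be left alone.
- setter: grey control box fixed to the bench, 125 x 125 x 55 mm; origin under its centre. On its top a round white dial face, 110 mm in diameter, with a scale of short lines; the scale begins with one longer, thicker line, the zero mark, on the box's -x side (turned away from the robot), and runs clockwise (seen from above) from it.
- dial (a joint): angle of the dial's knob, rad, 0 with the pointer on the zero mark, growing clockwise seen from above; it starts between 0.6 and 1.4, turns stiffly, stays where it is left and has no stop at zero (travel -0.6 to 2.6).
- dial_grip (a point): point on the knob's axis at the height to grip, 83 mm above the bench. The knob is a black bar 40 mm long, 12 mm wide, its top 91 mm and its underside 65 mm above the bench, on a round skirt of 44 mm diameter. The point turns with the knob: its -x axis points along the bar to the pointer, a small tongue at the bar's foot; the white line on the bar's top lies to that end.
- zero_mark (a point): middle of the zero mark on the dial face, 46 mm from the knob's axis
- electrode: round bare-steel test electrode, 40 mm diameter, 55 mm high, standing on the bench; origin under its centre. To be left alone.
- driver: screwdriver with an orange handle, 200 mm long, 26 mm thick, lying on the bench; origin under its middle. To be left alone.
- meter: yellow hand-held meter, 75 x 150 x 43 mm, lying flat; origin under its centre. To be left alone.
- jar: closed jar, 60 mm diameter, 75 mm high, standing; origin under its centre. To be left alone.
- tray: blue parts tray, 130 x 180 x 40 mm, with spare parts fixed in it; origin under its centre. To be left alone.
- clamp: small black clamp boss, about 92 x 40 x 30 mm, lying on the bench; origin under its centre. To be left alone.
Not all that is in view belongs to the job. There is more than one size of the setter; the one meant has the size given above.

How it is judged:
By the outcome, as a careful person would: the job done as asked, in the order asked, and still so for the second after the job is handed in, with the robot touching nothing.
It also fails if it takes over 51 s, if anything falls off the work surface, if the arm or the gripper's body presses on something with over 40 N, if the wrist force passes 120 N, or if a joint passes its speed limit or range.

## Robot

A 6-joint arm with a two-finger parallel gripper is mounted at the origin on the work surface. World frame = base frame: x ahead of the robot, y to its left, z up, the work surface at z = 0. Lengths are in m, angles in rad, forces in N, time in s.
With the tool pointing down it reaches from about 0.35 to 0.875 m from the base axis. Payload 4.2 kg.
Tool frame: the origin (TCP) lies at the very end of the fingers, on their centre line; the grasp point (between the pads) lies 19 mm behind it; z points along the fingers, y is the line along which they close (so a half turn about z gives the same grasp; the last joint's range is limited). The gripper opens to 85 mm and grips with 20 to 120 N. Pads are 22 mm wide; open, the fingers measure 114 mm over their backs; the gripper's body (76 mm by 85 mm) begins 54 mm behind the grasp point. The pads swing forward as they close: fully open they stand 13 mm farther back than shut.
Start: joints at [-1.036, 0.385, 0.008, 0, -1.194, -0.259], TCP at [0.17, -0.601, 0.231] pointing down, gripper open.
Joint ranges: [-3.14, 3.14], [-1.21, 2.06], [-1.07, 1.41], [-3.16, 2.05], [-2.99, -0.16], [-3.1, 3.1]. Speed limits (rad/s): [2.79, 2.79, 3.14, 3.14, 3.14, 3.14].

## Interface

Orientations are given as a rotation vector (axis times angle).
In Python, from workcell import telemetry, capture, camera_model, bot gives the robot as it stands. The module is installed in compiled form; this text tells all that it offers.
- The arm moves only by the tool apply_moves, never from a script. Its argument "targets" is a list that holds one entry, the list of rows, each a list of 4 numbers: the shift along the tool's x, y, z in mm, then the turn about the tool's z in rad. In form: [[[dx, dy, dz, yaw], ...]]. A call has exactly 5 rows; each row shifts and turns the commanded pose from where the row before left it, along the tool's axes as they then stand; what a row does not reach is not made up. A row lasts 1/12 s, in which the tool goes at most 41.7 mm and 7.16 degrees, less where a joint would pass 70% of its speed; a pose out of reach is approached as far as the arm can. A call with a gripper value outside its range is refused whole. "grip" is the opening, from 0 (shut) to 1 (fully open), set as the call begins (left out, the last holds). The fingers move at their own pace and stop on an object; the grip force is fixed at half the most. Time passes only in rows, so rows that do not move let the fingers close, or fill a call up. It gives the time, the measured TCP pose, the force, the opening and the grip force at its end, in the units of the state.
- telemetry.get_obs(): the state, without advancing time (a new reading comes with each control period).
- capture(name): name is "side" or "top"; returns the picture (420x560x3 uint8, red, green, blue); there is no depth.
- camera_model(name): a dict with "K" (3x3 intrinsics, pixels), "world_from_camera" (4x4, takes a point from camera to world coordinates). Camera axes: x right, y up, looking along -z (the intrinsics and any distortion apply to the point x, -y, -z); pixel columns grow to the right and rows downward; lengths in m; the calibration is good to about 2 mm. A picture is of the moment at which its call begins. camera_model takes no time and is no camera call.
- bot.close_job(): hands the job in; it is judged then, once.
The state is a dict: "time": time; "joint_pos": joint angles; "qvel": joint speeds; "joint_efforts": joint torques, N m; "tcp_pos": TCP position; "tool_rot": TCP orientation; "wrist_force": force on the tool from outside, world axes, zero at the start; "wrist_torque": the same for the moment, N m; "grip_width": finger opening in m; "grasp_force": force on a finger pad.
Only numpy, scipy, OpenCV 4.12 (cv2) and the standard library are available. Lean on these libraries where they do the work, as an engineer would, in place of code of your own. Each camera call takes 0.05 s, during which the arm holds its last target. There are 200 camera calls.

## Working session

There is one attempt and no reset: what is moved stays moved. The work goes in short steps, Python scripts to look and compute and a tool call to move; the robot and the scene stay as the last step left them, time stands still between calls to the robot, and variables do not carry over. Pictures are saved under pics/ and viewed, at most 10 in all, crops included, and the job is handed in when it is done.

Besides the shell and the picture viewer there is one more tool, called as name(argument=value, ...), one argument or row to a line, values as JSON. apply_moves: Moves the arm, as the interface text tells. Its arguments: {"type":"object","properties":{"targets":{"type":"array"},"grip":{"type":"number"}},"required":["targets"]}

```bash
mkdir -p pics; python3 - <<'E'
from workcell import telemetry,capture,camera_model
import cv2,numpy as np
np.set_printoptions(precision=4,suppress=True)
for n in("side","top"):
    im=capture(n);cv2.imwrite(f"pics/{n}0.png",cv2.resize(im[:,:,::-1],(800,600),interpolation=cv2.INTER_CUBIC));np.save(f"pics/{n}0.npy",im)
    print(n,camera_model(n))
o=telemetry.get_obs();print({k:o[k] for k in("time","tcp_pos","tool_rot","grip_width","wrist_force")})
E
```

```text
side {'K': array([[379.4866,   0.    , 282.099 ],
       [  0.    , 379.4866, 211.2295],
       [  0.    ,   0.    ,   1.    ]]), 'world_from_camera': array([[-0.9993,  0.0365, -0.0096,  0.4672],
       [-0.0293, -0.5901,  0.8068,  0.81  ],
       [ 0.0237,  0.8065,  0.5907,  0.6519],
       [ 0.    ,  0.    ,  0.    ,  1.    ]])}
top {'K': array([[493.4976,   0.    , 276.8066],
       [  0.    , 493.4976, 211.525 ],
       [  0.    ,   0.    ,   1.    ]]), 'world_from_camera': array([[ 0.0294,  0.9968, -0.0749,  0.36  ],
       [-0.9995,  0.0301,  0.0074,  0.0176],
       [ 0.0096,  0.0746,  0.9972,  1.5273],
       [ 0.    ,  0.    ,  0.    ,  1.    ]])}
{'time': 0.1, 'tcp_pos': array([ 0.1701, -0.6009,  0.2303]), 'tool_rot': array([ 0.4316, -3.1114, -0.003 ]), 'grip_width': 0.08560996792678788, 'wrist_force': array([-0.5739, -0.2197,  0.1922])}
```

View pics/side0.png

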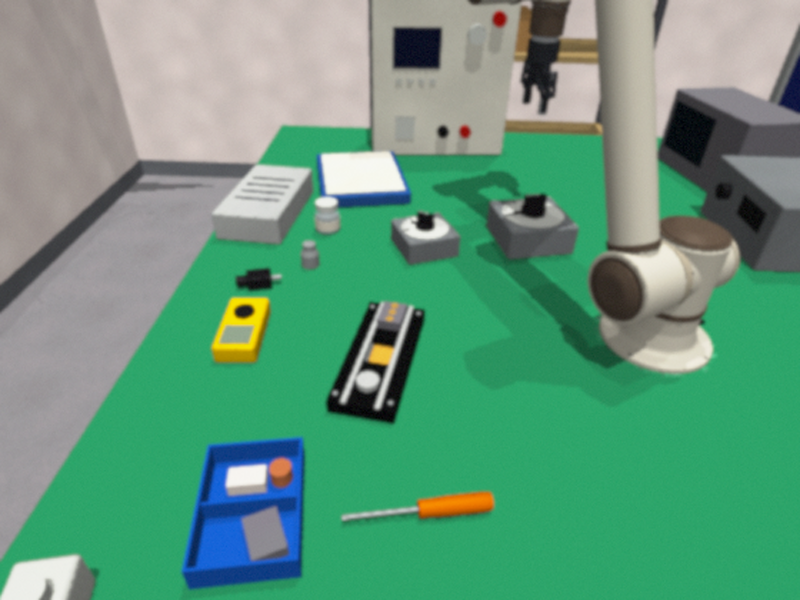

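View pics/top0.png

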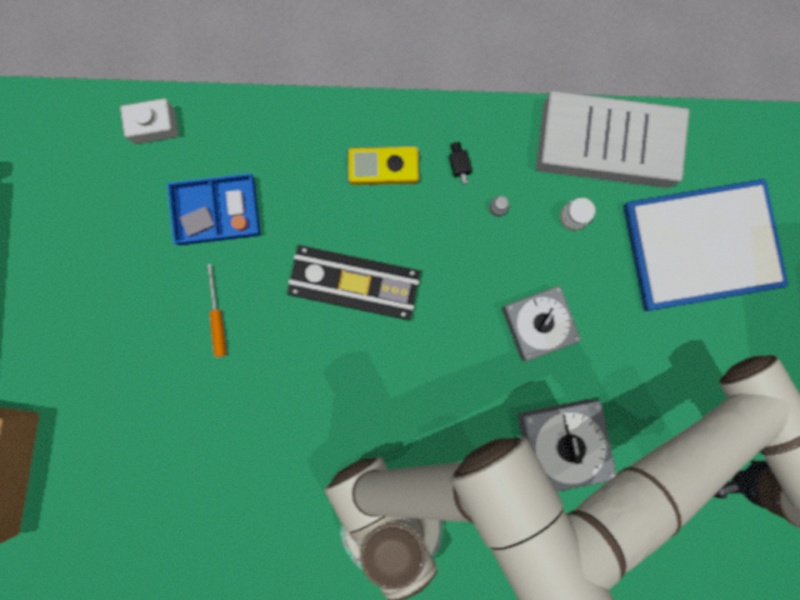

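Top picture: block at the right end of the nest (395,290), disc at the left end (314,273). There are two control boxes. The smaller at top (543,323), side (425,237), is about 60 px ≈ 125 mm with a white face. The larger at top (570,447), side (532,225), is about 80 px ≈ 165 mm with a grey face. The smaller fits the 125 mm size, and I'll confirm it in a crop.

```bash
cat > h.py <<'E'
import numpy as np,cv2
from workcell import telemetry,capture,camera_model
np.set_printoptions(precision=4,suppress=True)
CM={n:camera_model(n) for n in("side","top")}
def ray(n,u,v):
    K,T=CM[n]["K"],CM[n]["world_from_camera"]
    d=np.array([(u-K[0,2])/K[0,0],-(v-K[1,2])/K[1,1],-1.])
    return T[:3,3],T[:3,:3]@d
def onz(n,u,v,z):
    o,d=ray(n,u,v);return o+d*(z-o[2])/d[2]
def tri(a,b):
    (o1,d1),(o2,d2)=ray("top",*a),ray("side",*b)
    s=np.linalg.lstsq(np.c_[d1,-d2],o2-o1,rcond=None)[0]
    p,q=o1+s[0]*d1,o2+s[1]*d2
    return (p+q)/2,np.linalg.norm(p-q)
def proj(n,P):
    K,T=CM[n]["K"],CM[n]["world_from_camera"]
    c=(np.atleast_2d(P)-T[:3,3])@T[:3,:3]
    return np.c_[K[0,0]*c[:,0]/-c[:,2]+K[0,2],K[1,1]*-c[:,1]/-c[:,2]+K[1,2]]
def crop(im,x,y,w,h,s):
    # pixel in crop X -> x+(X+.5)/s-.5
    return cv2.resize(im[y:y+h,x:x+w,::-1],None,fx=s,fy=s,interpolation=cv2.INTER_CUBIC)
E
python3 - <<'E'
from h import *
t=np.load("pics/top0.npy");s=np.load("pics/side0.npy")
# setter: left top crop origin (353,193) 8x ; right side crop origin (270,135) 8x
cv2.imwrite("pics/set.png",np.hstack([crop(t,353,193,55,65,7),crop(s,270,135,55,65,7)]))
# nest: top crop at (198,166) 100x60 4x ; side crop (225,205) 80x95 at 6x
a=crop(t,198,166,100,65,4.5);b=crop(s,228,205,74,95,4.5)
c=np.zeros((max(a.shape[0],b.shape[0]),a.shape[1]+b.shape[1],3),np.uint8);c[:a.shape[0],:a.shape[1]]=a;c[:b.shape[0],a.shape[1]:]=b
cv2.imwrite("pics/nest.png",c);print(c.shape)
E
```

```text
(428, 783, 3)
```

View pics/set.png

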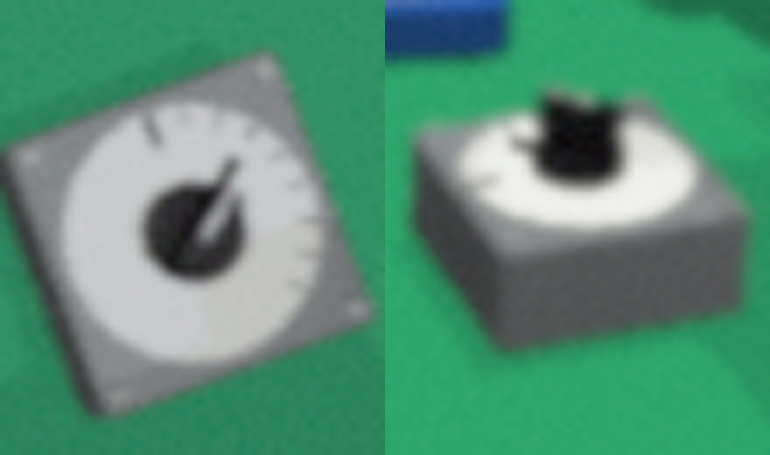

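View pics/nest.png

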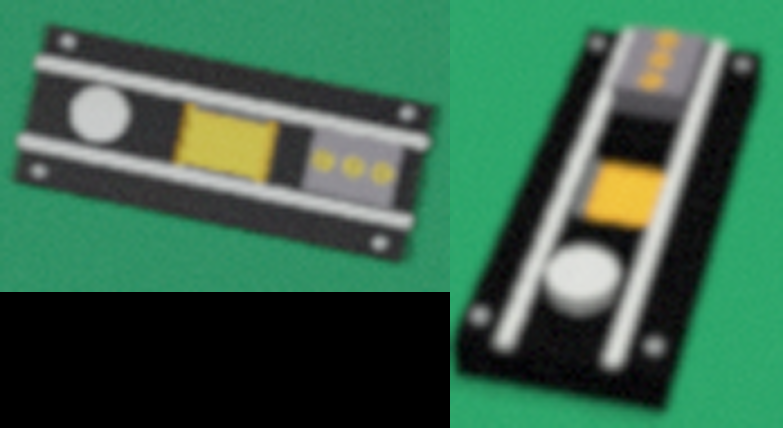

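The crop confirms the smaller box: a white face with its zero mark at top-crop (152,130) on the far side, and the pointer about 50° clockwise of it at (235,160). The nest crop shows the block's contacts at (322..382,160..173), the recess (yellow, centre (227,143)) and the disc (100,113).

```bash
python3 - <<'E'
from h import *
T7=lambda x,y:(353+(x+.5)/7-.5,193+(y+.5)/7-.5)
S7=lambda x,y:(270+(x-385+.5)/7-.5,135+(y+.5)/7-.5)
T4=lambda x,y:(198+(x+.5)/4.5-.5,166+(y+.5)/4.5-.5)
S4=lambda x,y:(228+(x-450+.5)/4.5-.5,205+(y+.5)/4.5-.5)
P={}
for k,a,b in[("TL",(8,150),(503,258)),("TR",(275,55),(418,135)),("BL",(103,412),(747,215)),("zero",(152,130),(485,182))]:
    P[k],e=tri(T7(*a),S7(*b));print(k,P[k],e)
print("sides",np.linalg.norm(P["TL"]-P["TR"]),np.linalg.norm(P["TL"]-P["BL"]))
q=np.array([onz("top",*T7(*c),.055) for c in[(8,150),(275,55),(375,313),(103,412)]]);print("setter c from corners",q.mean(0),[np.linalg.norm(q[i]-q[i-1]) for i in range(4)])
c=onz("top",*T7(194,231),.056);print("face c",c)
# knob centre from skirt
print("skirt c",onz("top",*T7(194,232),.063))
z=onz("top",*T7(152,130),.056);print("zero",z,np.linalg.norm(z-c),np.arctan2(*(z-c)[[1,0]]))
for p in[(235,160)]:
  for h in(.067,.091):
    w=onz("top",*T7(*p),h);print("tip",h,w,np.linalg.norm((w-c)[:2]),np.arctan2(*(w-c)[[1,0]]))
w=onz("top",*T7(207,239),.091)
print("line inner",w,"line dir",np.arctan2(*(onz("top",*T7(233,163),.091)-w)[[1,0]]))
# box axis
a=[(q[1]-q[2]),(q[0]-q[3])];print("box -x dir",[np.arctan2(v[1],v[0]) for v in a])
S=[]
for k,a,b in[("TL",(68,41),(480,316)),("TR",(408,112),(597,42)),("BR",(380,242),(742,65)),("BL",(38,171),(655,346)),("k1",(322,160),(651,81)),("k2",(353,167),(659,59)),("k3",(382,173),(668,39))]:
    p,e=tri(T4(*a),S4(*b));S.append(p);print(k,p,e)
S=np.array(S);print("nest c",S[:4].mean(0))
s=np.array([onz("top",*T4(*c),.026) for c in[(68,41),(408,112),(380,242),(38,171)]]);print("nest c topview",s.mean(0))
print("axis",[np.arctan2(*(s[i]-s[j])[[1,0]]) for i,j in((0,1),(3,2))])
d=np.array([onz("top",*T4(*c),.026) for c in[(47,25),(437,105),(402,262),(15,182)]]);print("plate",d.mean(0),np.linalg.norm(d[0]-d[1]),np.linalg.norm(d[0]-d[3]),np.arctan2(*(d[0]-d[1])[[1,0]]),np.arctan2(*(d[3]-d[2])[[1,0]]))
b=np.array([onz("top",*T4(*c),.044) for c in[(312,128),(405,142),(392,208),(302,190)]]);print("block",b.mean(0),onz("top",*T4(353,167),.044))
E
```

```text
TL [ 0.47   -0.2247  0.0496] 0.0008630577820274632
TR [ 0.514  -0.339   0.0498] 0.001932720238815672
BL [ 0.3589 -0.2667  0.0525] 0.001275435982215837
zero [ 0.48   -0.2855  0.0546] 0.001177667147422992
sides 0.12246799455691794 0.1188584636105039
setter c from corners [ 0.4373 -0.3025  0.055 ] [np.float64(0.11841981027442468), np.float64(0.12227885989167867), np.float64(0.1178798161280993), np.float64(0.12423679949939684)]
face c [ 0.4377 -0.3038  0.056 ]
skirt c [ 0.4369 -0.3023  0.063 ]
zero [ 0.4804 -0.2852  0.056 ] 0.04658900659632651 0.41065395313976194
tip 0.067 [ 0.4678 -0.3184  0.067 ] 0.033467724532769284 -0.45201192934358914
tip 0.091 [ 0.4661 -0.3129  0.091 ] 0.029758999245853356 -0.3106115782393638
line inner [ 0.4327 -0.3017  0.091 ] line dir -0.3148426587877035
box -x dir [np.float64(0.38333657977492136), np.float64(0.3667555906422647)]
TL [0.579  0.2059 0.0267] 0.0015251356463385085
TR [ 0.5376 -0.0267  0.0273] 0.001158227321562202
BR [ 0.4486 -0.0102  0.0263] 0.0010950671438256163
BL [0.4899 0.2226 0.0277] 0.0008555955938579302
k1 [0.5016 0.0305 0.0434] 0.0009106287628007647
k2 [0.4978 0.0096 0.0436] 0.0004626170887492461
k3 [ 0.4938 -0.0099  0.0441] 0.0014454778932169413
nest c [0.5138 0.0979 0.027 ]
nest c topview [0.5144 0.0979 0.026 ]
axis [np.float64(1.3942382969684595), np.float64(1.395762379630922)]
plate [0.5132 0.0967 0.026 ] 0.27116377384419543 0.10930011087994758 1.3977723602392178 1.3966503416961198
block [0.498  0.0098 0.044 ] [0.498  0.0096 0.044 ]
```

```bash
cat >> h.py <<'E'
from scipy.spatial.transform import Rotation as Ro
def delta(p,xdir=None):
    o=telemetry.get_obs();R=Ro.from_rotvec(o["tool_rot"]).as_matrix()
    a=np.arctan2(R[1,0],R[0,0])
    print("t",o["time"],"tcp",o["tcp_pos"],"xdir",a,"zaxis",R[:,2],"d(mm)",1e3*R.T@(np.array(p)-o["tcp_pos"]),"F",o["wrist_force"],"q6",o["joint_pos"][5],"w",o["grip_width"])
    if xdir is not None:
        y=-((xdir-a+np.pi/2)%np.pi-np.pi/2);print("yaw",y)
        c,s=np.cos(y),np.sin(y);print("d after yaw",1e3*(R@np.array([[c,-s,0],[s,c,0],[0,0,1]])).T@(np.array(p)-o["tcp_pos"]))
E
python3 -c "
from h import *
delta([.437,-.3025,.20],-.42)"
```

```text
t 0.1 tcp [ 0.1701 -0.6009  0.2303] xdir -2.8659094401804537 zaxis [-0.0006  0.0019 -1.    ] d(mm) [-338.0816  214.391    30.7186] F [-0.5739 -0.2197  0.1922] q6 -0.2585415340529544 w 0.08560996792678788
yaw 0.6956832134093389
d after yaw [-122.1115  381.2499   30.7186]
```

apply_moves(
  targets=[
    [[0,0,0,0.115],[0,0,0,0.115],[0,0,0,0.115],[0,0,0,0.115],[0,0,0,0.115]],
  ],
  grip=0.6,
)

```text
time: 0.52
tcp_pos: [0.1701, -0.601, 0.2306]
tool_rot: [-0.477, -3.105, -0.002]
wrist_force: [0.6, -0.9, -0.4]
grip_width: 0.0514
grasp_force: 0.0
```

apply_moves(
  targets=[
    [[0,0,0,0.115],[-12,36,2,0],[-12,36,2,0],[-12,36,2,0],[-12,36,2,0]],
  ],
)

```text
time: 0.93
tcp_pos: [0.2725, -0.4874, 0.2226]
tool_rot: [-0.647, -3.073, -0.001]
wrist_force: [0.7, -0.5, -0.3]
grip_width: 0.0512
grasp_force: 0.0
```

apply_moves(
  targets=[
    [[-12,36,2,0],[-12,36,2,0],[-12,36,2,0],[-12,36,2,0],[-12,36,2,0]],
  ],
)

```text
time: 1.35
tcp_pos: [0.4002, -0.3465, 0.213]
tool_rot: [-0.646, -3.074, -0.0]
wrist_force: [0.3, -0.9, -0.7]
grip_width: 0.0513
grasp_force: 0.0
```

```bash
python3 -c "
from h import *
delta([.437,-.3025,.067],-.42)"
```

```text
t 1.35 tcp [ 0.4002 -0.3465  0.213 ] xdir 2.727329974290906 zaxis [-0.0004  0.0004 -1.    ] d(mm) [-16.0822  55.0239 145.9901] F [ 0.3281 -0.8574 -0.6887] q6 -1.577969457692038 w 0.051256543816477144
yaw 0.005737320701112658
d after yaw [-15.7662  55.1152 145.9901]
```

apply_moves(
  targets=[
    [[-8,27.5,0,0],[-8,27.5,0,0],[0,0,30,0],[0,0,30,0],[0,0,30,0]],
  ],
)

```text
time: 1.77
tcp_pos: [0.4368, -0.3035, 0.1225]
tool_rot: [0.644, 3.074, 0.0]
wrist_force: [-0.5, 0.7, -1.2]
grip_width: 0.0512
grasp_force: 0.0
```

apply_moves(
  targets=[
    [[0,0,20,0],[0,0,15,0],[0,0,10,0],[0,0,5,0],[0,0,0,0]],
  ],
)

```text
time: 2.18
tcp_pos: [0.4358, -0.3042, 0.0724]
tool_rot: [-0.646, -3.072, -0.0]
wrist_force: [0.1, -0.3, 0.4]
grip_width: 0.0511
grasp_force: 0.0
```

```bash
python3 -c "
from h import *
delta([.437,-.3025,.067],-.42)
t=capture('top');s=capture('side')
cv2.imwrite('pics/g1.png',np.hstack([crop(t,353,193,55,65,7),crop(s,270,135,55,65,7)]))"
```

```text
t 2.1833 tcp [ 0.4358 -0.3042  0.0724] xdir 2.727233156582372 zaxis [-0.0019  0.0007 -1.    ] d(mm) [-0.4748  2.0202  5.3921] F [ 0.1184 -0.3454  0.4268] q6 -1.681053981878734 w 0.05105315642750866
yaw 0.005640502992578789
d after yaw [-0.4634  2.0228  5.3921]
```

View pics/g1.png

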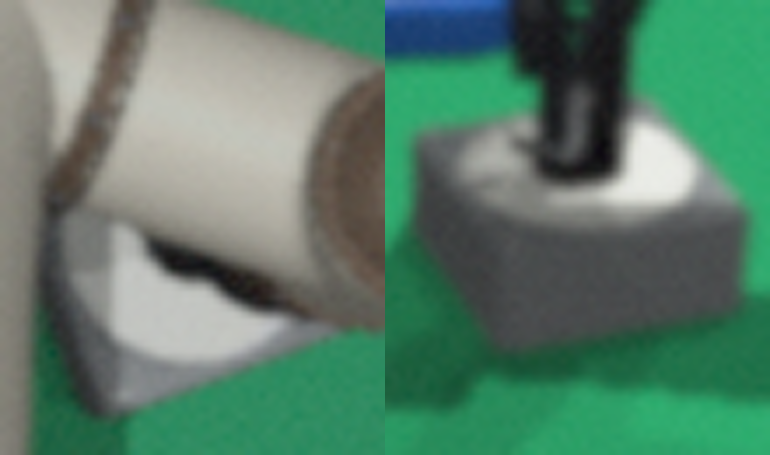

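The gripper is over the knob, side-crop (575,130), and nothing has moved. I'll lower the last few mm and close.

apply_moves(
  targets=[
    [[0,1.5,2,0],[0,0,2,0],[0,0,0,0],[0,0,0,0],[0,0,0,0]],
  ],
)

```text
time: 2.7
tcp_pos: [0.437, -0.303, 0.0696]
tool_rot: [0.646, 3.074, -0.0]
wrist_force: [-0.2, -0.4, 0.7]
grip_width: 0.0511
grasp_force: 0.0
```

apply_moves(
  targets=[
    [[0,0,0,0],[0,0,0,0],[0,0,0,0],[0,0,0,0],[0,0,0,0]],
  ],
  grip=0,
)

```text
time: 3.12
tcp_pos: [0.4369, -0.3031, 0.0695]
tool_rot: [0.646, 3.074, -0.0]
wrist_force: [-1.0, -0.4, 2.4]
grip_width: 0.0106
grasp_force: 60.1
```

apply_moves(
  targets=[
    [[0,0,0,0],[0,0,0,0],[0,0,0,0],[0,0,0,0],[0,0,0,0]],
  ],
)

```text
time: 3.53
tcp_pos: [0.4369, -0.3031, 0.0695]
tool_rot: [0.646, 3.074, -0.0]
wrist_force: [-1.0, -2.0, 2.7]
grip_width: 0.0107
grasp_force: 60.3
```

apply_moves(
  targets=[
    [[0,0,0,-0.08],[0,0,0,-0.08],[0,0,0,-0.08],[0,0,0,-0.08],[0,0,0,-0.08]],
  ],
)

```text
time: 3.95
tcp_pos: [0.4368, -0.3035, 0.0695]
tool_rot: [0.016, 3.142, -0.001]
wrist_force: [-2.8, -3.9, 2.7]
grip_width: 0.0112
grasp_force: 60.4
```

apply_moves(
  targets=[
    [[0,0,0,-0.08],[0,0,0,-0.08],[0,0,0,-0.08],[0,0,0,-0.08],[0,0,0,-0.08]],
  ],
)

```text
time: 4.37
tcp_pos: [0.4369, -0.3039, 0.0695]
tool_rot: [0.608, -3.082, 0.002]
wrist_force: [-1.0, -5.3, 2.4]
grip_width: 0.0107
grasp_force: 60.3
```

apply_moves(
  targets=[
    [[0,0,0,0],[0,0,0,0],[0,0,0,0],[0,0,0,0],[0,0,0,0]],
  ],
)

```text
time: 4.78
tcp_pos: [0.4369, -0.3038, 0.0695]
tool_rot: [0.602, -3.083, 0.002]
wrist_force: [-1.0, -4.8, 1.2]
grip_width: 0.0106
grasp_force: 60.2
```

```bash
python3 -c "
from h import *
delta([.437,-.3025,.067],.39)
o=telemetry.get_obs();print(o['wrist_torque'],o['grasp_force'])"
```

```text
t 4.7833 tcp [ 0.4369 -0.3038  0.0695] xdir -2.7560517003290625 zaxis [ 0.0002 -0.0012 -1.    ] d(mm) [-0.6048  1.182   2.517 ] F [-0.951  -4.8378  1.2461] q6 -0.8845415977052274 w 0.010606395167851996
yaw -0.0044590467392691124
d after yaw [-0.6101  1.1793  2.517 ]
[-1.5446  0.4876  0.038 ] 60.22277355194092
```

apply_moves(
  targets=[
    [[0,0,0,0],[0,0,0,0],[0,0,0,0],[0,0,0,0],[0,0,-5,0]],
  ],
  grip=0.5,
)

```text
time: 5.2
tcp_pos: [0.4362, -0.3024, 0.0735]
tool_rot: [0.602, -3.082, -0.002]
wrist_force: [-0.8, -0.1, -0.0]
grip_width: 0.0429
grasp_force: 0.0
```

apply_moves(
  targets=[
    [[0,0,-15,0],[0,0,-25,0],[0,0,-25,0],[0,0,-25,0],[0,0,-10,0]],
  ],
)

```text
time: 5.62
tcp_pos: [0.4386, -0.3036, 0.1784]
tool_rot: [-0.603, 3.078, -0.006]
wrist_force: [0.7, -0.4, -0.1]
grip_width: 0.0428
grasp_force: 0.0
```

```bash
python3 -c "
from h import *
delta([.488,-.05,.17],1.395)"
```

```text
t 5.6167 tcp [ 0.4386 -0.3036  0.1784] xdir -2.7549283504277087 zaxis [ 0.006  -0.0029 -1.    ] d(mm) [-141.3668  216.3128    7.9113] F [ 0.7065 -0.419  -0.0583] q6 -0.8840910527329499 w 0.04281014577831984
yaw -1.008335696837916
d after yaw [-258.3755   -4.2356    7.9113]
```

apply_moves(
  targets=[
    [[-20,31,0,0],[-20,31,0,0],[-20,31,0,0],[-20,31,0,0],[-20,31,0,0]],
  ],
  grip=0,
)

```text
time: 6.03
tcp_pos: [0.4709, -0.12, 0.1742]
tool_rot: [0.601, -3.083, -0.001]
wrist_force: [0.4, 0.4, 0.1]
grip_width: 0.0001
grasp_force: 0.0
```

apply_moves(
  targets=[
    [[-20,31,0,0],[-20,31,0,-0.11],[0,0,0,-0.11],[0,0,0,-0.11],[0,0,0,-0.11]],
  ],
)

```text
time: 6.45
tcp_pos: [0.4847, -0.048, 0.174]
tool_rot: [1.271, -2.872, -0.001]
wrist_force: [-0.9, -0.8, -1.2]
grip_width: 0.0004
grasp_force: 0.0
```

apply_moves(
  targets=[
    [[0,0,0,-0.114],[0,0,0,-0.114],[0,0,0,-0.114],[0,0,0,-0.114],[0,0,0,-0.114]],
  ],
)

```text
time: 6.87
tcp_pos: [0.4845, -0.0491, 0.174]
tool_rot: [2.025, -2.401, -0.001]
wrist_force: [-0.2, -0.2, 0.4]
grip_width: 0.0005
grasp_force: 0.0
```

```bash
python3 -c "
from h import *
t=capture('top');s=capture('side')
delta([.4875,-.05,.10],1.395)
cv2.imwrite('pics/g2.png',np.hstack([crop(t,353,193,55,65,7),crop(s,270,135,55,65,7)]))"
```

```text
t 6.9667 tcp [ 0.4846 -0.0491  0.174 ] xdir -1.746173905613376 zaxis [-0.0007  0.0001 -1.    ] d(mm) [ 0.3549 -3.1096 73.9956] F [-0.2445 -0.3595  0.1128] q6 -0.40823039061207195 w 0.00011219163634386642
yaw 0.0004187479764166113
d after yaw [ 0.3536 -3.1098 73.9956]
```

View pics/g2.png

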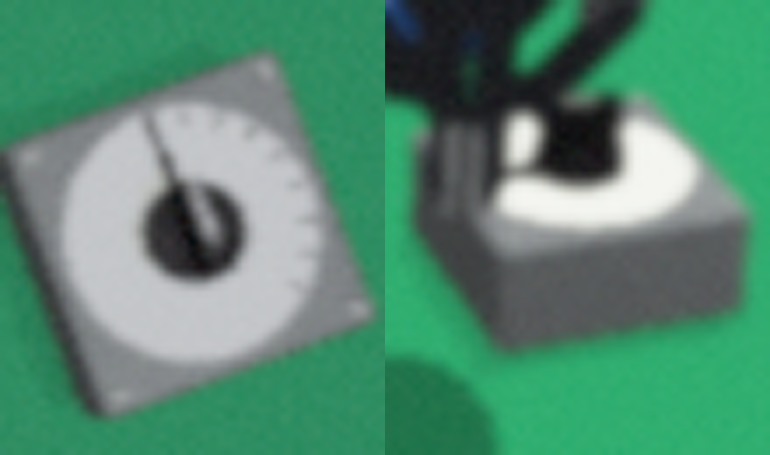

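The pointer now runs into the zero mark, with the mark at (150,128) and the tongue at (168,165). I'll check the residual numerically.

```bash
python3 - <<'E'
from h import *
t0=np.load("pics/top0.npy").astype(float).mean(2);t1=capture("top");np.save("pics/top1.npy",t1);t1=t1.astype(float).mean(2)
# face centre by bright-blob ellipse fit
m=(t0>165).astype(np.uint8);m[:, :353]=0;m[:193]=0;m[258:]=0;m[:,408:]=0
cs=max(cv2.findContours(m,cv2.RETR_EXTERNAL,cv2.CHAIN_APPROX_NONE)[0],key=cv2.contourArea)
e=cv2.fitEllipse(cv2.convexHull(cs));c=onz("top",*e[0],.055);print(e,c)
th=np.linspace(-.9,1.3,441)
def prof(im,c,r0,r1,z):
    out=[]
    for r in np.arange(r0,r1,.001):
        p=proj("top",np.c_[c[0]+r*np.cos(th),c[1]+r*np.sin(th),np.full(th.size,z)]).astype(np.float32)
        out.append(cv2.remap(im.astype(np.float32),p[None,:,0],p[None,:,1],cv2.INTER_CUBIC)[0])
    return np.array(out)
def ang(v,a,b):
    k=(th>a)&(th<b);w=np.clip(np.percentile(v[k],70)-v[k]-8,0,None);return (w*th[k]).sum()/w.sum()
for cc in(c,np.array([.4372,-.3028,0])):
  for n,im,r0,r1,z in[("mark0",t0,.040,.052,.056),("mark1",t1,.042,.052,.056),("ptr1 z61",t1,.025,.034,.061),("ptr1 z66",t1,.025,.034,.066)]:
    print(n,[round(ang(v,.1,.75),3) for v in prof(im,cc,r0,r1,z)[::2]])
# ticks
v=prof(t0,c,.046,.052,.056).mean(0);k=[i for i in range(3,438) if v[i]==v[max(0,i-12):i+13].min() and v[i]<v.max()-15];print("ticks",th[k])
E
```

```text
((379.7755432128906, 225.74319458007812), (36.49060821533203, 36.69727325439453), 122.56169891357422) [ 0.4372 -0.3025  0.055 ]
mark0 [np.float64(0.38), np.float64(0.381), np.float64(0.38), np.float64(0.382), np.float64(0.375), np.float64(0.375)]
mark1 [np.float64(0.381), np.float64(0.38), np.float64(0.381), np.float64(0.374), np.float64(0.371)]
ptr1 z61 [np.float64(0.415), np.float64(0.413), np.float64(0.4), np.float64(0.396), np.float64(0.395)]
ptr1 z66 [np.float64(0.462), np.float64(0.455), np.float64(0.439), np.float64(0.432), np.float64(0.43)]
mark0 [np.float64(0.386), np.float64(0.386), np.float64(0.385), np.float64(0.387), np.float64(0.378), np.float64(0.378)]
mark1 [np.float64(0.386), np.float64(0.386), np.float64(0.387), np.float64(0.377), np.float64(0.375)]
ptr1 z61 [np.float64(0.426), np.float64(0.423), np.float64(0.409), np.float64(0.404), np.float64(0.403)]
ptr1 z66 [np.float64(0.472), np.float64(0.465), np.float64(0.448), np.float64(0.44), np.float64(0.437)]
ticks [-0.815 -0.515 -0.215  0.08   0.385]
```

apply_moves(
  targets=[
    [[0,-35,0,0],[0,-35,0,0],[0,-35,0,0],[0,-20,0,0],[0,0,0,0]],
  ],
)

```text
time: 7.43
tcp_pos: [0.6114, -0.0715, 0.173]
tool_rot: [-2.014, 2.411, -0.001]
wrist_force: [-0.0, 0.3, 0.2]
grip_width: -0.0003
grasp_force: 0.0
```

```bash
python3 - <<'E'
from h import *
s=capture("side");t=capture("top");np.save("pics/side2.npy",s);np.save("pics/top2.npy",t)
s0=np.load("pics/side0.npy")
ts=crop(t,362,200,38,50,10);ss=crop(s,272,143,40,50,10)
# overlay: predicted radial line at dial 0.383 at z .056 (red small dots)
cv2.imwrite("pics/g3.png",np.hstack([ts,ss]))
c=np.array([.4372,-.3025])
for a in(.35,.383,.42):
  d=np.array([np.cos(a),np.sin(a)])
  for r,z in((.046,.056),(.032,.062),(.020,.091),(-.020,.091)):
    P=[*(c+r*d),z];a1=proj("top",P)[0];b1=proj("side",P)[0]
    print(a,r,z,(a1-[362,200]+.5)*10-.5,(b1-[272,143]+.5)*10-.5+[380,0])
E
```

```text
0.35 0.046 0.056 [132.3402 116.1789] [500.1149 174.3665]
0.35 0.032 0.062 [151.944 159.109] [541.2913 152.3888]
0.35 0.02 0.091 [186.4518 191.3991] [579.3805  67.4907]
0.35 -0.02 0.091 [231.6223 321.3921] [695.2749  52.1865]
0.383 0.046 0.056 [127.5923 117.8465] [501.6702 176.5188]
0.383 0.032 0.062 [148.6261 160.2756] [542.3993 153.8712]
0.383 0.02 0.091 [184.3359 192.1437] [580.0963  68.3928]
0.383 -0.02 0.091 [233.7414 320.6441] [694.519   51.2991]
0.42 0.046 0.056 [122.3402 119.9023] [503.5887 178.9096]
0.42 0.032 0.062 [144.9559 161.7136] [543.7621 155.5169]
0.42 0.02 0.091 [181.9955 193.0616] [580.9743  69.3939]
0.42 -0.02 0.091 [236.0852 319.7222] [693.5989  50.316 ]
```

View pics/g3.png

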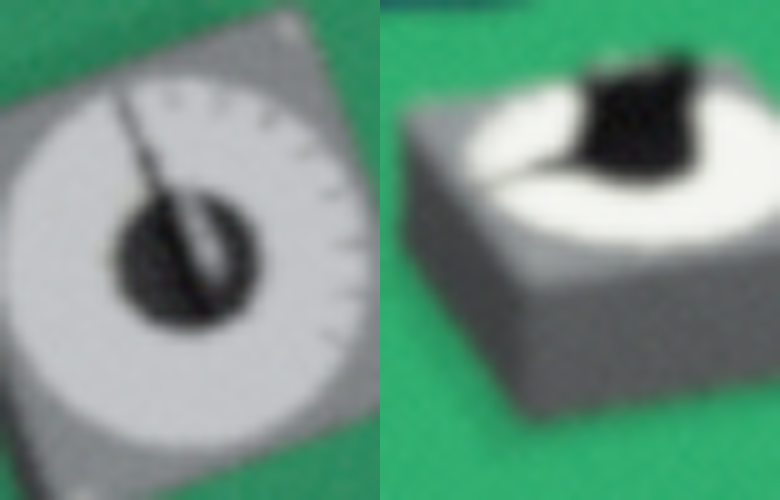

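In both views the pointer and zero mark are in line (top (150,160) to (122,105), side (545,157) to (500,182)). The bar angle is 0.386 rad by the gripper, against 0.383 rad for the mark, so the dial is at zero. Next I slide the block.

```bash
python3 -c "
from h import *
delta([.4887,-.0448,.034],1.395)"
```

```text
t 7.5333 tcp [ 0.6078 -0.071   0.1732] xdir -1.7485302735235537 zaxis [-0.0022  0.0001 -1.    ] d(mm) [ -4.8123 121.5232 139.4216] F [-0.652   0.0097 -0.0984] q6 -0.32509449223299025 w 0.0001206072251398024
yaw -0.00193761993376107
d after yaw [ -5.0478 121.5137 139.4216]
```

apply_moves(
  targets=[
    [[-1,30,0,-0.002],[-2,30,0,0],[-2,30,0,0],[0,25,10,0],[0,6.5,25,0]],
  ],
)

```text
time: 7.95
tcp_pos: [0.4866, -0.0445, 0.1423]
tool_rot: [-2.018, 2.401, -0.004]
wrist_force: [0.2, -0.4, 0.3]
grip_width: 0.0
grasp_force: 0.0
```

apply_moves(
  targets=[
    [[0,0,30,0],[0,0,30,0],[0,0,25,0],[0,0,15,0],[0,0,0,0]],
  ],
)

```text
time: 8.37
tcp_pos: [0.4854, -0.0455, 0.0367]
tool_rot: [2.015, -2.402, -0.006]
wrist_force: [-0.4, -0.2, 0.9]
grip_width: -0.0001
grasp_force: 0.0
```

```bash
python3 -c "
from h import *
delta([.4887,-.0448,.034],1.395)
delta([.5068,.0576,.034],1.395)"
```

```text
t 8.3667 tcp [ 0.4854 -0.0455  0.0367] xdir -1.7455215781723203 zaxis [-0.0074 -0.0011 -1.    ] d(mm) [-1.2198 -3.1307  2.7225] F [-0.3515 -0.1568  0.9439] q6 -0.41391710833123674 w -6.576197866410867e-05
yaw 0.0010710754174727555
d after yaw [-1.2231 -3.1293  2.7225]
t 8.3667 tcp [ 0.4854 -0.0455  0.0367] xdir -1.7455215781723203 zaxis [-0.0074 -0.0011 -1.    ] d(mm) [-105.2068   -3.1523    2.474 ] F [-0.3515 -0.1568  0.9439] q6 -0.41391710833123674 w -6.576197866410867e-05
yaw 0.0010710754174727555
d after yaw [-105.2101   -3.0397    2.474 ]
```

apply_moves(
  targets=[
    [[0,-3,2.5,0],[-4,0,0,0],[-7,0,0,0],[-7,0,0,0],[-7,0,0,0]],
  ],
)

```text
time: 8.78
tcp_pos: [0.4971, -0.0201, 0.0379]
tool_rot: [-2.02, 2.404, -0.002]
wrist_force: [-0.9, -1.9, 1.5]
grip_width: 0.0003
grasp_force: 0.6
```

apply_moves(
  targets=[
    [[-7,0,0,0],[-7,0,0,0],[-7,0,0,0],[-7,0,0,0],[-7,0,0,0]],
  ],
)

```text
time: 9.2
tcp_pos: [0.5026, 0.0143, 0.0368]
tool_rot: [2.021, -2.405, -0.0]
wrist_force: [-0.4, -1.5, 1.3]
grip_width: -0.0002
grasp_force: 0.7
```

apply_moves(
  targets=[
    [[-7,0,0,0],[-6,0,0,0],[-5,0,0,0],[-4,0,0,0],[-3,0,0,0]],
  ],
)

```text
time: 9.62
tcp_pos: [0.5069, 0.0387, 0.0368]
tool_rot: [-2.021, 2.405, 0.0]
wrist_force: [0.2, -1.6, -0.2]
grip_width: 0.0002
grasp_force: 0.6
```

```bash
python3 - <<'E'
from h import *
delta([.5068,.0576,.034],1.395)
t=capture("top");s=capture("side")
a=crop(t,198,166,100,65,4.5);b=crop(s,228,205,74,95,4.5)
c=np.zeros((b.shape[0],a.shape[1]+b.shape[1],3),np.uint8);c[:a.shape[0],:a.shape[1]]=a;c[:,a.shape[1]:]=b
cv2.imwrite("pics/n1.png",c)
E
```

```text
t 9.6167 tcp [0.5069 0.0387 0.0368] xdir -1.743627572255379 zaxis [ 0.0001  0.0001 -1.    ] d(mm) [-18.6012   3.348    2.756 ] F [ 0.1842 -1.6336 -0.1521] q6 -0.5686455260178053 w 0.0002341680838981758
yaw 0.002965081334414421
d after yaw [-18.5912   3.4032   2.756 ]
```

View pics/n1.png

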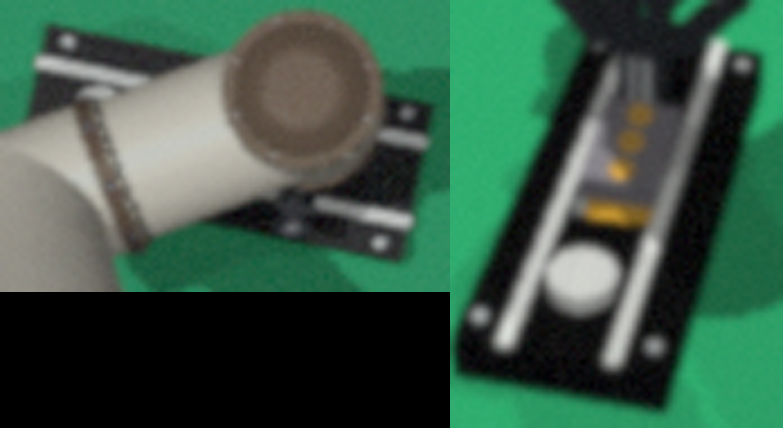

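The side view shows the block pushed up to the recess, contacts (640,115)-(620,172), with the recess still showing at (617,212) and the disc untouched at (583,275). I'll lower the pusher a little and finish the slide.

apply_moves(
  targets=[
    [[0,1.5,1.5,0],[0,1.5,1.5,0.003],[-2,0,0,0],[-2,0,0,0],[-2,0,0,0]],
  ],
)

```text
time: 10.13
tcp_pos: [0.5046, 0.0443, 0.0337]
tool_rot: [2.017, -2.408, -0.0]
wrist_force: [-0.6, -0.7, 0.9]
grip_width: -0.0004
grasp_force: 0.7
```

apply_moves(
  targets=[
    [[-2,0,0,0],[-2,0,0,0],[-2,0,0,0],[-1,0,0,0],[0,0,0,0]],
  ],
)

```text
time: 10.55
tcp_pos: [0.5063, 0.0518, 0.0338]
tool_rot: [-2.018, 2.408, -0.0]
wrist_force: [-0.1, -1.1, -1.4]
grip_width: -0.0
grasp_force: 0.3
```

```bash
python3 - <<'E'
from h import *
delta([.5068,.0576,.034],1.395)
s=capture("side")
# orange contacts centroid in side, expected for a centred block at tops .044/.037
hsv=cv2.cvtColor(s,cv2.COLOR_RGB2HSV);m=cv2.inRange(hsv,(8,110,110),(30,255,255));m[:205]=0;m[300:]=0;m[:,:228]=0;m[:,302:]=0
n,l,st,ce=cv2.connectedComponentsWithStats(m)
for i in range(1,n):
    if st[i,4]>3: print(st[i],ce[i],onz("side",*ce[i],.037))
u=np.array([.1747,.9846])
for z in(.044,.037): print(z,proj("side",[[*(np.array([.514,.098])+u*k),z] for k in(-.02,0,.02)]))
E
```

```text
t 10.55 tcp [0.5063 0.0518 0.0338] xdir -1.7465544722389887 zaxis [ 0.0003  0.0002 -1.    ] d(mm) [-5.8247  0.4772 -0.1841] F [-0.1088 -1.142  -1.4201] q6 -0.5969882557030732 w -3.19637924018703e-05
yaw 3.8181350804578074e-05
d after yaw [-5.8246  0.4774 -0.1841]
[267 232   4   4  11] [268.1818 233.1818] [0.5097 0.0666 0.037 ]
[265 238   4   4  13] [266.6154 239.3846] [0.5122 0.091  0.037 ]
[262 243   6   6  23] [264.7826 245.3478] [0.5153 0.1136 0.037 ]
0.044 [[267.6019 233.9789]
 [265.7027 239.0344]
 [263.738  244.2645]]
0.037 [[267.5986 236.1262]
 [265.7078 241.1957]
 [263.752  246.4395]]
```

apply_moves(
  targets=[
    [[-1,0,0,0],[-1,0,0,0],[-1,0,0,0],[-1,0,0,0],[0,0,0,0]],
  ],
)

```text
time: 11.02
tcp_pos: [0.507, 0.0557, 0.0338]
tool_rot: [-2.018, 2.408, -0.0]
wrist_force: [0.2, -1.5, -0.8]
grip_width: 0.0001
grasp_force: 0.2
```

apply_moves(
  targets=[
    [[-1,0,0,0],[-0.5,0,0,0],[-0.5,0,0,0],[0,0,0,0],[0,0,0,0]],
  ],
)

```text
time: 11.43
tcp_pos: [0.5072, 0.0575, 0.0338]
tool_rot: [-2.018, 2.408, 0.0]
wrist_force: [-0.9, -0.1, 0.1]
grip_width: -0.0003
grasp_force: 0.2
```

```bash
cat > con.py <<'E'
from h import *
s=capture("side")
hsv=cv2.cvtColor(s,cv2.COLOR_RGB2HSV);m=cv2.inRange(hsv,(8,110,110),(30,255,255));m[:205]=0;m[300:]=0;m[:,:228]=0;m[:,302:]=0
n,l,st,ce=cv2.connectedComponentsWithStats(m)
for i in range(1,n):
    if st[i,4]>3: print(st[i],ce[i])
b=crop(s,228,205,74,95,6);cv2.imwrite("pics/c.png",b)
E
python3 -c "
from con import *
delta([.5068,.0576,.034],1.395)"
```

```text
[267 233   3   4  10] [268.  234.5]
[265 239   3   4  11] [265.9091 240.6364]
[262 245   5   5  21] [263.9524 247.1905]
t 11.4833 tcp [0.5072 0.0574 0.0338] xdir -1.746811155070934 zaxis [ 0.0001  0.0001 -1.    ] d(mm) [-0.0928  0.4333 -0.1783] F [-0.781  -0.2991 -0.9895] q6 -0.6070961068247277 w -4.567774918554898e-05
yaw -0.00021850148114133106
d after yaw [-0.0929  0.4333 -0.1783]
```

apply_moves(
  targets=[
    [[-1,0,0,0],[-1,0,0,0],[-0.5,0,0,0],[0,0,0,0],[0,0,0,0]],
  ],
)

```text
time: 11.9
tcp_pos: [0.5076, 0.0599, 0.0338]
tool_rot: [-2.018, 2.408, 0.0]
wrist_force: [-0.0, 0.2, 0.4]
grip_width: 0.0001
grasp_force: 0.3
```

```bash
python3 -c "
from con import *
delta([.5068,.0576,.034],1.395)"
```

```text
[266 234   4   4  13] [267.6154 235.3846]
[264 240   4   4  12] [265.75   241.3333]
[262 246   5   5  22] [264.0909 247.9091]
t 11.95 tcp [0.5076 0.0599 0.0338] xdir -1.746778253779472 zaxis [ 0.0001  0.0001 -1.    ] d(mm) [ 2.3975  0.4246 -0.2065] F [-0.2232 -0.9632 -0.7107] q6 -0.6113285086529218 w 7.353274807311878e-05
yaw -0.0001856001896793913
d after yaw [ 2.3975  0.425  -0.2065]
```

View pics/c.png

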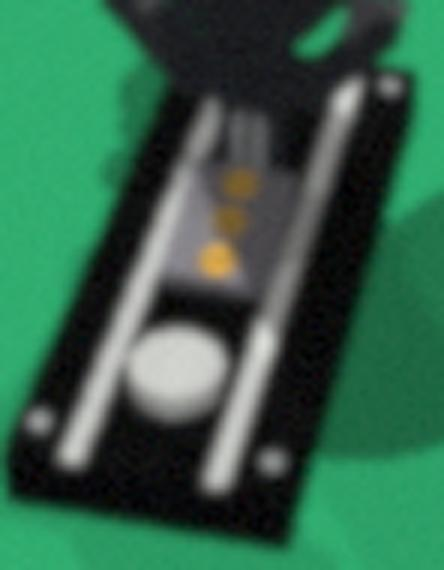

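The block's nose has dropped into the recess (front edge (210,290)) and it looks pitched a little. The disc is untouched at (178,372). I'll nudge it on gently and watch the force.

apply_moves(
  targets=[
    [[-0.5,0,0,0],[-0.5,0,0,0],[-0.5,0,0,0],[-0.5,0,0,0],[0,0,0,0]],
  ],
)

```text
time: 12.37
tcp_pos: [0.5072, 0.0605, 0.0337]
tool_rot: [2.015, -2.406, 0.0]
wrist_force: [0.9, -6.7, 1.7]
grip_width: 0.0001
grasp_force: 3.4
```

```bash
python3 -c "
from con import *
delta([.514,.098,.034],1.395)"
```

```text
[266 234   4   4  13] [267.6154 235.3846]
[264 240   5   4  13] [265.9231 241.3846]
[262 246   5   5  22] [264.0909 247.9091]
t 12.4167 tcp [0.5072 0.0605 0.0337] xdir -1.7470391689529556 zaxis [-0.0021 -0.0019 -1.    ] d(mm) [-38.1494  -0.0911  -0.3552] F [ 1.2593 -6.3708  1.9546] q6 -0.6147917461872476 w -3.625076887622458e-05
yaw -0.00044651536316209217
d after yaw [-38.1493  -0.1081  -0.3552]
```

Resistance of 6.7 N means the block is against the recess's far wall. I'll back off and go above it.

apply_moves(
  targets=[
    [[5,0,0,0],[8,0,0,0],[5,0,-15,0],[0,0,-25,0],[0,0,0,0]],
  ],
)

```text
time: 12.83
tcp_pos: [0.5077, 0.0446, 0.0776]
tool_rot: [-2.013, 2.401, -0.005]
wrist_force: [0.8, 1.0, 0.4]
grip_width: 0.0002
grasp_force: 0.0
```

```bash
python3 -c "
from con import *
delta([.514,.098,.045],1.395)"
```

```text
[267 236   3   2   5] [268.  236.6]
[264 240   5   4  16] [266.  241.5]
[262 245   5   5  18] [264.0556 246.8889]
t 12.8833 tcp [0.5067 0.0446 0.0761] xdir -1.7466975948331962 zaxis [ 0.006   0.0025 -1.    ] d(mm) [-53.7457   2.3434  31.2784] F [ 0.1716  0.0182 -0.0825] q6 -0.583400913186661 w 0.00012137574954221506
yaw -0.0001049412434035446
d after yaw [-53.7459   2.3378  31.2784]
```

Now the contacts lie level at the rows predicted for 11 mm proud (236.6/241.5/246.9 against 236.1/241.2/246.4). I'll move over its centre and press.

apply_moves(
  targets=[
    [[-20,1,0,0],[-20,1,0,0],[-14,0,5,0],[0,0,12,0],[0,0,12,0]],
  ],
)

```text
time: 13.3
tcp_pos: [0.5125, 0.0988, 0.044]
tool_rot: [-2.019, 2.406, 0.0]
wrist_force: [-0.3, -0.8, -0.2]
grip_width: 0.0001
grasp_force: 0.0
```

apply_moves(
  targets=[
    [[0,0,2,0],[0,0,2,0],[0,0,2,0],[0,0,2,0],[0,0,0,0]],
  ],
)

```text
time: 13.72
tcp_pos: [0.5123, 0.0975, 0.0368]
tool_rot: [-2.017, 2.408, 0.0]
wrist_force: [0.3, 0.1, -0.1]
grip_width: -0.0
grasp_force: 0.0
```

```bash
python3 -c "
from h import *
delta([.514,.098,.026],1.395)"
```

```text
t 13.7167 tcp [0.5123 0.0975 0.0368] xdir -1.74708607796504 zaxis [ 0.0002  0.0002 -1.    ] d(mm) [-0.7758 -1.543  10.8139] F [ 0.2957  0.1182 -0.0628] q6 -0.6756446749212583 w -3.197667303887712e-05
yaw -0.0004934243752465761
d after yaw [-0.775  -1.5433 10.8139]
```

apply_moves(
  targets=[
    [[-1,-1.5,1,0],[0,0,1,0],[0,0,1,0],[0,0,1,0],[0,0,1,0]],
  ],
)

```text
time: 14.13
tcp_pos: [0.5148, 0.0984, 0.0331]
tool_rot: [-2.017, 2.406, -0.002]
wrist_force: [-1.5, -2.5, 8.2]
grip_width: -0.0003
grasp_force: 3.9
```

apply_moves(
  targets=[
    [[0,0,1,0],[0,0,1,0],[0,0,1,0],[0,0,1,0],[0,0,0,0]],
  ],
)

```text
time: 14.55
tcp_pos: [0.514, 0.0987, 0.0288]
tool_rot: [-2.017, 2.407, 0.0]
wrist_force: [-3.6, 1.2, 7.0]
grip_width: -0.0001
grasp_force: 3.7
```

apply_moves(
  targets=[
    [[0,0,0.5,0],[0,0,0.5,0],[0,0,0.5,0],[0,0,0,0],[0,0,0,0]],
  ],
)

```text
time: 14.97
tcp_pos: [0.5142, 0.0987, 0.0281]
tool_rot: [-2.018, 2.406, -0.001]
wrist_force: [-5.8, 1.7, 12.4]
grip_width: -0.0001
grasp_force: 6.5
```

apply_moves(
  targets=[
    [[0,0,0.5,0],[0,0,0.5,0],[0,0,0.5,0],[0,0,0.5,0],[0,0,0,0]],
  ],
)

```text
time: 15.38
tcp_pos: [0.5153, 0.0987, 0.0261]
tool_rot: [-2.017, 2.405, -0.002]
wrist_force: [-1.7, -0.8, 12.2]
grip_width: 0.0001
grasp_force: 6.4
```

```bash
python3 -c "
from con import *
delta([.514,.098,.026],1.395)
u=np.array([.1747,.9846])
for z in(.030,.026): print(z,proj('side',[[*(np.array([.514,.098])+u*k),z] for k in(-.02,0,.02)]))"
```

```text
[263 250   2   2   4] [263.5 250.5]
t 15.4333 tcp [0.5153 0.0987 0.0261] xdir -1.7457997040605877 zaxis [ 0.0029  0.0007 -1.    ] d(mm) [0.9206 1.1372 0.0638] F [-2.5044 -0.1707 12.1871] q6 -0.6753573121675848 w -0.0004482785445583957
yaw 0.0007929495292051669
d after yaw [0.9215 1.1364 0.0638]
0.03 [[267.5954 238.2549]
 [265.7128 243.3379]
 [263.7658 248.595 ]]
0.026 [[267.5936 239.4631]
 [265.7157 244.5537]
 [263.7737 249.8181]]
```

Near flush at the centre. I'll press until it bottoms (a force rise without travel), then lift and check for tilt.

apply_moves(
  targets=[
    [[0,0,0.5,0],[0,0,0.5,0],[0,0,0.5,0],[0,0,0.5,0],[0,0,0,0]],
  ],
)

```text
time: 15.85
tcp_pos: [0.5153, 0.0987, 0.0259]
tool_rot: [-2.018, 2.404, -0.003]
wrist_force: [-7.3, -0.0, 25.9]
grip_width: 0.0002
grasp_force: 13.1
```

apply_moves(
  targets=[
    [[0,0,0.5,0],[0,0,0.5,0],[0,0,0,0],[0,0,0,0],[0,0,0,0]],
  ],
)

```text
time: 16.27
tcp_pos: [0.5154, 0.0987, 0.0259]
tool_rot: [-2.018, 2.404, -0.003]
wrist_force: [-8.7, -1.0, 33.4]
grip_width: 0.0
grasp_force: 16.4
```

apply_moves(
  targets=[
    [[0,0,-5,0],[0,0,-5,0],[10,0,0,0],[8,0,0,0],[0,0,0,0]],
  ],
)

```text
time: 16.68
tcp_pos: [0.5094, 0.0788, 0.0304]
tool_rot: [2.013, -2.408, -0.002]
wrist_force: [-0.1, -0.4, -0.3]
grip_width: -0.0003
grasp_force: 0.0
```

apply_moves(
  targets=[
    [[0,0,2,0],[0,0,2,0],[0,0,2,0],[0,0,2,0],[0,0,1,0]],
  ],
)

```text
time: 17.1
tcp_pos: [0.5108, 0.0803, 0.0259]
tool_rot: [2.019, -2.404, 0.002]
wrist_force: [-12.3, -0.8, 40.3]
grip_width: -0.0002
grasp_force: 19.6
```

apply_moves(
  targets=[
    [[0,0,1,0],[0,0,1,0],[0,0,0,0],[0,0,0,0],[0,0,0,0]],
  ],
)

```text
time: 17.52
tcp_pos: [0.5108, 0.0803, 0.0258]
tool_rot: [2.021, -2.405, 0.003]
wrist_force: [-14.0, -2.1, 44.4]
grip_width: -0.0001
grasp_force: 22.0
```

The rear is also at 25.8 mm. Now the front end, more gently.

apply_moves(
  targets=[
    [[0,0,-6,0],[0,0,-6,0],[-15,0,0,0],[-19,0,0,0],[0,0,0,0]],
  ],
)

```text
time: 17.93
tcp_pos: [0.5183, 0.1169, 0.032]
tool_rot: [-2.02, 2.404, -0.001]
wrist_force: [0.4, 0.1, -1.0]
grip_width: 0.0003
grasp_force: 0.0
```

apply_moves(
  targets=[
    [[0,0,2,0],[0,0,1,0],[0,0,1,0],[0,0,0,0],[0,0,0,0]],
  ],
)

```text
time: 18.35
tcp_pos: [0.5165, 0.1136, 0.0279]
tool_rot: [2.016, -2.408, -0.0]
wrist_force: [-0.9, -0.6, 0.6]
grip_width: -0.0003
grasp_force: 0.0
```

apply_moves(
  targets=[
    [[0,0,1,0],[0,0,1,0],[0,0,0.5,0],[0,0,0,0],[0,0,0,0]],
  ],
)

```text
time: 18.77
tcp_pos: [0.5168, 0.1139, 0.0261]
tool_rot: [-2.018, 2.408, -0.0]
wrist_force: [-1.0, -1.6, 2.7]
grip_width: 0.0003
grasp_force: 1.7
```

apply_moves(
  targets=[
    [[0,0,0.5,0],[0,0,0.5,0],[0,0,0.5,0],[0,0,0,0],[0,0,0,0]],
  ],
)

```text
time: 19.18
tcp_pos: [0.5168, 0.1139, 0.026]
tool_rot: [-2.018, 2.407, -0.001]
wrist_force: [-3.8, -0.6, 14.0]
grip_width: -0.0
grasp_force: 6.9
```

apply_moves(
  targets=[
    [[0,0,-10,0],[0,0,-25,0],[0,0,-35,0],[0,0,-35,0],[0,0,-35,0]],
  ],
)

```text
time: 19.6
tcp_pos: [0.5164, 0.114, 0.1658]
tool_rot: [2.017, -2.408, -0.0]
wrist_force: [0.6, 0.2, 0.5]
grip_width: -0.0003
grasp_force: 0.0
```

apply_moves(
  targets=[
    [[35,0,0,0],[35,0,0,0],[35,0,0,0],[35,0,0,0],[20,0,0,0]],
  ],
)

```text
time: 20.02
tcp_pos: [0.4875, -0.0457, 0.1645]
tool_rot: [-2.015, 2.41, 0.0]
wrist_force: [0.4, 0.4, -0.1]
grip_width: -0.0003
grasp_force: 0.0
```

apply_moves(
  targets=[
    [[0,0,0,0],[0,0,0,0],[0,0,0,0],[0,0,0,0],[0,0,0,0]],
  ],
)

```text
time: 20.43
tcp_pos: [0.489, -0.0425, 0.1643]
tool_rot: [-2.019, 2.406, 0.0]
wrist_force: [-0.1, -0.4, 0.3]
grip_width: -0.0
grasp_force: 0.0
```

```bash
python3 - <<'E'
from con import *
t=capture("top")
b=crop(s,228,205,74,95,5);a=crop(t,200,166,90,60,4.4);d=crop(t,353,193,50,50,4.2)
c=np.zeros((478,a.shape[1]+b.shape[1]+4,3),np.uint8)
c[:a.shape[0],:a.shape[1]]=a;c[266:266+d.shape[0],:d.shape[1]]=d;c[:b.shape[0],a.shape[1]:a.shape[1]+b.shape[1]]=b
cv2.imwrite("pics/final.png",c);print(c.shape)
t0=np.load("pics/top0.npy");t1=np.load("pics/top2.npy")
print("dial change since set",np.abs(t.astype(int)-t1)[205:248,360:400].mean(), np.abs(t.astype(int)-t1)[300:340,100:140].mean())
o=telemetry.get_obs();print(o["tcp_pos"],o["wrist_force"])
E
```

```text
[266 238   4   4  15] [267.6 239.6]
[264 244   5   4  15] [265.6667 245.2667]
[262 249   5   4  16] [263.5625 250.375 ]
(478, 770, 3)
dial change since set 2.36046511627907 2.6914583333333333
[ 0.4889 -0.0427  0.1642] [ 0.3824  0.1102 -0.4979]
```

View pics/final.png

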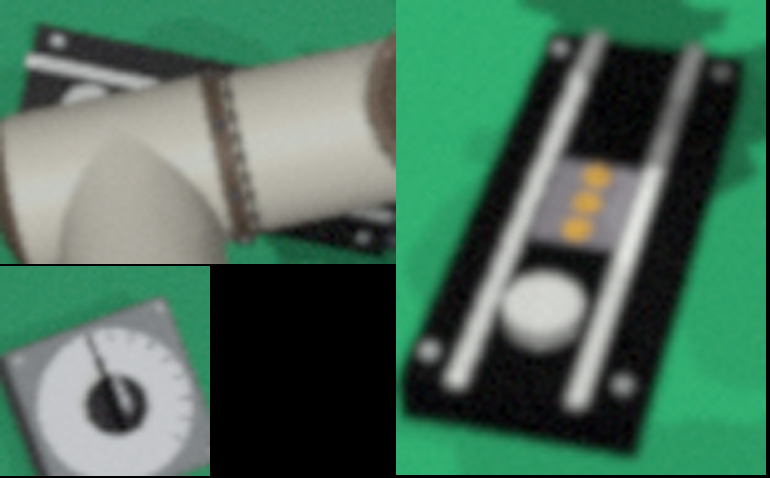

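The side view shows the block flat and flush in the recess, with contacts at (597,177)-(576,230) matching the 26 mm prediction. The disc is in place at (542,308) and the dial pointer is still on the zero mark at (92,345).

```bash
python3 -c "
from workcell import bot
print(bot.close_job())"
```

```text
the job is handed in; nothing more can be done
None
```

The job is handed in: the dial was turned to zero first, the block is pressed flush in the recess (25.8–26.1 mm at its rear, centre and front; deck 26 mm), and the dial and disc were still in place in the last pictures. I did not re-measure the other bench items, and the fingertips briefly pressed the block with 44 N at its rear end.

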